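# Lay up slats in a glue-up jig and shut its gate

## Task

Clear the notched offcut out of the glue-up jig and put it in the scrap box. Lay all the pine slats that are on the bench flat in the jig's channel, across it and side by side in any order, the first flush against the stop fence at the end opposite the gate and each next one butted flush against its neighbour with no gap; then push the jig's hinged gate fully shut onto its catch, and leave the glue bottle, tape roll and try square where they are.

Things in the scene. Friction and masses are not known exactly. Their poses are not given: they have to be found in the camera images.
- jig: fixed plywood and pine glue-up jig at the left; origin on the bench under the middle of its channel. Channel floor at z = 12 mm. Channel along the jig's y: 225 mm long (y -112.5 to 112.5), 128 mm wide (x -64 to 64), between two side rails 24 mm thick and a stop fence at the +y end, all rising 20 mm above the floor. The gate closes the -y end
- stop (a point): foot of the stop fence's inner face: middle of the channel's +y end, on the channel floor; axes as the jig's (y points out through the stop, so slats lie at negative y, their length along x). The first slat's centre is 20 mm from it when flush
- gate (a joint): angle of the gate on its upright hinge: 0 shut, grows as it swings outwards (tip towards the jig's -y) to 1.8; starts 1.0 to 1.5 and stays where it is left. A sprung roller at the tip end must be snapped past at about 0.04 (some 5 N at the tip); seated below 0.03
- gate_hinge (a point): foot of the gate's hinge axis, on the gate (jig frame 72, -121, 12 mm); turns with the gate. The pine panel, 15 mm thick and centred on the axis, runs along this point's -x for 142 mm, from 2 to 32 mm above it; its outer face looks to this point's -y
- gate_tip (a point): top of the gate panel's free end, mid-thickness, 142 mm from the hinge axis, z 44 mm
- slat1: loose pine slat 120 x 40 x 22 mm (x, y, z), lying flat on the bench to the robot's right; origin at the centre of its underside, x along its length; all slats are alike, two to four are present (absent: None)
- slat2: loose pine slat 120 x 40 x 22 mm (x, y, z), lying flat on the bench to the robot's right; origin at the centre of its underside, x along its length; all slats are alike, two to four are present (absent: None)
- slat3: loose pine slat 120 x 40 x 22 mm (x, y, z), lying flat on the bench to the robot's right; origin at the centre of its underside, x along its length; all slats are alike, two to four are present (absent: None)
- slat4: loose pine slat 120 x 40 x 22 mm (x, y, z), lying flat on the bench to the robot's right; origin at the centre of its underside, x along its length; all slats are alike, two to four are present (absent: None)
- offcut: small notched pine offcut, 50 x 32 mm and 22 mm high (12 mm over its x > 5 mm part), lying in the jig's channel; origin at the centre of its underside, x along its length
- scrap_box: fixed open plywood box, 130 x 130 x 50 mm high, walls 6 mm, at the robot's right; origin under its centre
- glue: green glue bottle standing at the far side, 60 mm across, 150 mm tall; bystander
- tape: roll of masking tape lying flat at the far side, 100 mm across, 25 mm high; bystander
- square: try square lying at the far side: 100 mm wooden stock with a 150 mm steel blade pointing left; bystander

How it is judged:
By the outcome, as a careful person would: the job done as asked, in the order asked, and still so for the second after the job is handed in, with the robot touching nothing.
Of slat1, slat2, slat3, slat4 only 2 to 4 are there at a start; the rules pass over those that are not, and their reading is None.
At some moment in a run one of slat1, slat2, slat3, slat4 may be knocked a few centimetres aside while the robot is not near it.
Once in a run the grip may slacken for a moment while it holds something.
It also fails if it takes over 210 s, if anything falls off the work surface, if the arm or the gripper's body presses on something with over 40 N, if the wrist force passes 120 N, or if a joint passes its speed limit or range.

## Robot

A 6-joint arm with a two-finger parallel gripper is mounted at the origin on the work surface. World frame = base frame: x ahead of the robot, y to its left, z up, the work surface at z = 0. Lengths are in m, angles in rad, forces in N, time in s.
With the tool pointing down it reaches from about 0.35 to 0.975 m from the base axis. Payload 4.9 kg.
Tool frame: the origin (TCP) lies on the front face of the gripper's body, between the roots of the fingers; the fingertips stand 73 mm ahead of it and the grasp point (between the pads) lies 54 mm ahead of it; z points along the fingers, y is the line along which they close (so a half turn about z gives the same grasp; the last joint's range is limited). The gripper opens to 85 mm and grips with 20 to 120 N. Pads are 22 mm wide; open, the fingers measure 114 mm over their backs; the gripper's body (76 mm by 85 mm) begins 54 mm behind the grasp point. The pads swing forward as they close: fully open they stand 13 mm farther back than shut.
Start: joints at [1.103, 0.053, 1.613, -0, 1.476, -0.119], TCP at [0.214, 0.587, 0.304] pointing down, gripper open.
Joint ranges: [-3.01, 3.01], [-1.01, 2.22], [0.06, 2.58], [-1.02, 4.17], [0.09, 2.62], [-3.14, 3.14]. Speed limits (rad/s): [2.57, 2.57, 3.14, 3.14, 3.14, 3.14].

## Interface

Orientations are given as a rotation vector (axis times angle).
In Python, from rig import arm, claw, inverse_kinematics, cams, finder gives the robot as it stands. The module is installed in compiled form; this text tells all that it offers. Calls block until the motion is done:
- arm.movep(position, orientation): joint-space move of the TCP to a pose.
- arm.servo_line(position, rotation=None, rate=0.15, until_force=None): straight line of the TCP; rotation=None keeps the orientation; rate is the mean speed in m/s. With until_force (N) it stops when the force on the tool has changed by that much, and returns True; else False.
- arm.move_joints(angles): joint-space move.
- claw.ungrasp() and claw.clamp(newtons=None): open the fingers fully, or close them until they stop; newtons is the grip in N (None keeps the last).
- arm.sleep(seconds).
- inverse_kinematics(position, orientation): joint angles nearest the present ones, or None.
- arm.read_state(): the state.
- cams.get_image(name): name is "scene" or "top" or "wrist"; returns the picture (400x640x3 uint8, red, green, blue); there is no depth.
- cams.get_calibration(name): a dict with "intrinsics" (3x3 intrinsics, pixels), "T" (4x4, takes a point from camera to world coordinates). Camera axes: x right, y down, z forward; pixel columns grow to the right and rows downward; lengths in m; the calibration is good to about 2 mm. A picture is of the moment at which its call begins: read the wrist's pose just before it. get_calibration takes no time and is no camera call; for the wrist camera it gives the pose at the moment of the call.
A pose or a line that the arm cannot do raises arm.MotionError and nothing moves.
- arm.finish_job(): hands the job in; it is judged then, once.
Trained networks look in the newest picture that a camera, given by its name, has taken for a name from the list of things; names that differ only in an ending like _2 or _b are one class to them, and where a whole thing is asked for, a point or a joint stands for the part that bears it (a point fixed in the world has none). Each returns a list of dicts, best first, with "score" (0 to 1); they miss things now and then, are a little off and sometimes report something else, mostly with a low value. They report only what shows in the picture. A call takes as long as a camera call.
- finder.find_in(name, camera): "at" ([column, row] in pixels, amid what is visible of it).
- finder.outline_of(name, camera): "pixels" (400x640 bool, what is visible of it) and "at" ([column, row] in pixels, amid what is visible of it).
- finder.spot_point(name, camera): "at" ([column, row] in pixels: a listed point, or the origin of a listed thing).
The state is a dict: "time_s": time; "qpos": joint angles; "joint_velocities": joint speeds; "effort": joint torques, N m; "eef_pos": TCP position; "ee_rot": TCP orientation; "contact_force": force on the tool from outside, world axes, zero at the start; "torque": the same for the moment, N m; "opening": finger opening in m; "grasp_force": force on a finger pad.
Only numpy, scipy, OpenCV 4.12 (cv2) and the standard library are available. Lean on these libraries where they do the work, as an engineer would, in place of code of your own. Each camera call takes 0.05 s, during which the arm holds its last target. There are 200 camera calls.

## Working session

There is one attempt and no reset: what is moved stays moved. The work goes in short steps, each a Python script; the robot and the scene stay as the last script left them, time stands still between calls to the robot, and variables do not carry over. Pictures are saved under pics/ and viewed, at most 14 in all, crops included, and the job is handed in when it is done.

```bash
mkdir -p pics
python3 - <<'E'
from rig import arm, claw, cams, finder
import cv2, numpy as np
np.set_printoptions(precision=4,suppress=True)
for c in ("top","scene"):
    im=cams.get_image(c); cv2.imwrite(f"pics/{c}0.png",im[:,:,::-1])
    k=cams.get_calibration(c); print(c,k["intrinsics"],k["T"])
    for n in ("slat1","offcut","scrap_box","jig"):
        for d in finder.outline_of(n,c):
            m=d["pixels"].astype(np.uint8); print(n,round(d["score"],2),d["at"],m.sum(),cv2.minAreaRect(cv2.findNonZero(m)) if m.any() else 0)
    for n in ("stop","gate_hinge","gate_tip","jig","offcut","slat1","scrap_box"):
        print(n,[(round(d["score"],2),np.round(d["at"],1)) for d in finder.spot_point(n,c)])
print(arm.read_state())
E
```

```text
top [[387.059    0.     314.9238]
 [  0.     387.059  203.0918]
 [  0.       0.       1.    ]] [[-0.0275 -0.9952  0.0942  0.5179]
 [-0.9996  0.0284  0.0084 -0.056 ]
 [-0.011  -0.0939 -0.9955  0.9437]
 [ 0.      0.      0.      1.    ]]
slat1 0.94 [413.8, 200.1] 902 ((416.57537841796875, 198.14308166503906), (18.471515655517578, 50.144901275634766), 3.1798300743103027)
slat1 0.89 [419.2, 265.2] 959 ((417.173583984375, 263.7791748046875), (51.94731521606445, 18.82494354248047), 83.1572265625)
slat1 0.6 [365.8, 260.7] 947 ((364.8094787597656, 265.41400146484375), (52.83290481567383, 18.681543350219727), 74.47589111328125)
offcut 0.7 [217.7, 240.5] 9599 ((230.68019104003906, 239.47715759277344), (166.43310546875, 81.36412811279297), 4.085616588592529)
offcut 0.64 [200.5, 232.2] 338 ((202.00001525878906, 231.49998474121094), (15.969799041748047, 22.097745895385742), 21.801410675048828)
offcut 0.15 [289.2, 227.7] 371 ((285.0211181640625, 224.46160888671875), (64.00757598876953, 7.184971332550049), 28.810794830322266)
scrap_box 0.58 [212.3, 124.4] 1065 ((199.85403442382812, 135.309753417968
[... 1813 characters left out ...]
g [(0.73, array([405.3, 166.5]))]
offcut [(0.43, array([408.8, 171.2]))]
slat1 [(0.93, array([241.1, 179.6])), (0.72, array([282.7, 170.8])), (0.59, array([251.6, 224.3]))]
scrap_box [(0.87, array([201.6, 198.1]))]
{'time_s': 1.2, 'qpos': array([ 1.103 ,  0.0527,  1.6129, -0.    ,  1.476 , -0.119 ]), 'joint_velocities': array([-0.0006, -0.0002,  0.0025,  0.001 ,  0.0014, -0.0011]), 'effort': array([  0.0017, -39.3686, -37.0467,   0.0001,   0.0003,  -0.    ]), 'eef_pos': array([0.2136, 0.5874, 0.3039]), 'ee_rot': array([0.5451, 3.0939, 0.    ]), 'contact_force': array([ 0.028 , -0.276 , -0.4093]), 'torque': array([ 0.0439, -0.0244, -0.0036]), 'grasp_force': 0.0, 'opening': 0.0851952886791093}
```

```bash
cat > h.py <<'E'
from rig import arm, claw, cams, finder, inverse_kinematics
import cv2, numpy as np
from scipy.spatial.transform import Rotation as R
np.set_printoptions(precision=4,suppress=True)
def ray(px,cam,z,k=None):
    k=k or cams.get_calibration(cam); K,T=k["intrinsics"],k["T"]
    px=np.atleast_2d(px).astype(float)
    d=np.c_[(px-[K[0,2],K[1,2]])/[K[0,0],K[1,1]],np.ones(len(px))]@T[:3,:3].T
    return (T[:3,3]+d*((z-T[2,3])/d[:,2:]))
def rot(a):  # tool down, closing axis (tool y) along world angle a
    y=np.array([np.cos(a),np.sin(a),0]); z=np.array([0,0,-1.]); 
    return R.from_matrix(np.c_[np.cross(y,z),y,z]).as_rotvec()
def rect(mask,cam,z,k=None):
    c=max(cv2.findContours(mask.astype(np.uint8),0,2)[0],key=cv2.contourArea)[:,0]
    p=ray(c,cam,z,k)[:,:2]; (x,y),(w,h),a=cv2.minAreaRect((p*1000).astype(np.float32))
    if w<h: w,h,a=h,w,a+90
    a=(a+90)%180-90
    return np.array([x/1e3,y/1e3]),(round(w),round(h)),np.radians(a)
E
python3 - <<'E'
from h import *
im=cams.get_image("top"); im=cams.get_image("top")
for d in finder.outline_of("slat1","top"): print("slat top",d["score"],rect(d["pixels"],"top",.022))
for d in finder.outline_of("offcut","top"): print("off",rect(d["pixels"],"top",.034))
im2=cams.get_image("scene")
for d in finder.outline_of("slat1","scene"): print("slat scene",rect(d["pixels"],"scene",.022))
for d in finder.outline_of("scrap_box","scene"): print("box",rect(d["pixels"],"scene",.05))
P=dict(stop=([164.4,237.5],[439.6,160.5],.012),hinge=([263.3,207.1],[372.7,189.1],.012),tip=([314.3,236.5],[328.8,169.4],.044),jig=([210.1,238.3],[405.3,166.5],0),box=([470.9,240.8],[201.6,198.1],0),off=([201.7,229.7],[408.8,171.2],.012))
for n,(a,b,z) in P.items(): print(n,ray(a,"top",z),ray(b,"scene",z))
cv2.imwrite("pics/tops.png",cv2.resize(im[100:320,120:520,::-1],(800,440),interpolation=cv2.INTER_CUBIC))
cv2.imwrite("pics/sc.png",cv2.resize(im2[60:310,150:490,::-1],(800,588),interpolation=cv2.INTER_CUBIC))
E
```

```text
slat top 0.87 (array([ 0.4533, -0.1607]), (121, 44), np.float64(0.20617758731240643))
slat top 0.79 (array([ 0.6095, -0.2921]), (122, 46), np.float64(-0.11363175739150093))
slat top 0.79 (array([ 0.4545, -0.2851]), (118, 44), np.float64(0.057149389688012454))
off (array([0.5448, 0.2188]), (50, 38), np.float64(-0.34616433639122457))
off (array([ 0.7663, -0.2005]), (98, 98), np.float64(1.5333297781571713))
slat scene (array([ 0.4629, -0.1647]), (131, 42), np.float64(0.20400990734313643))
slat scene (array([ 0.6182, -0.2947]), (130, 43), np.float64(-0.10689595720441802))
slat scene (array([ 0.4674, -0.2879]), (140, 43), np.float64(0.04544583283322581))
box (array([ 0.5204, -0.4187]), (159, 140), np.float64(-0.07019067316429191))
stop [[0.5332 0.3165 0.012 ]] [[0.5385 0.3186 0.012 ]]
hinge [[0.5999 0.077  0.012 ]] [[0.5921 0.0887 0.012 ]]
tip [[ 0.5254 -0.0448  0.044 ]] [[ 0.5136 -0.0289  0.044 ]]
jig [[0.5284 0.2095 0.    ]] [[0.5286 0.212  0.    ]]
box [[ 0.5049 -0.4223  0.    ]] [[ 0.4997 -0.4202  0.    ]]
off [[0.5494 0.2264 0.012 ]] [[0.555  0.2136 0.012 ]]
```

View pics/tops.png

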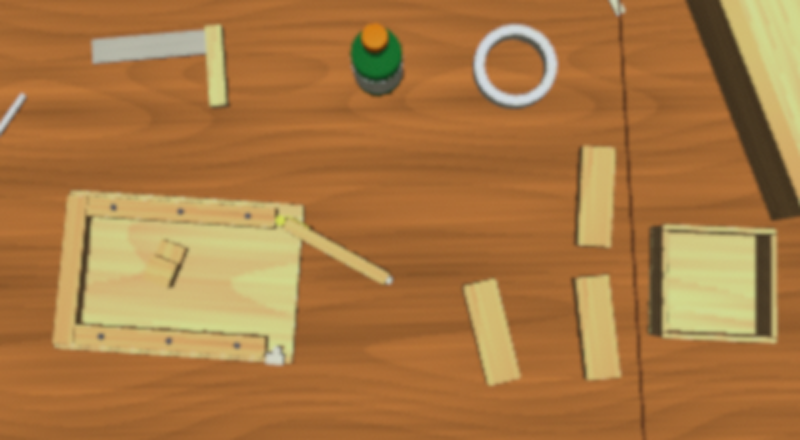

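View pics/sc.png

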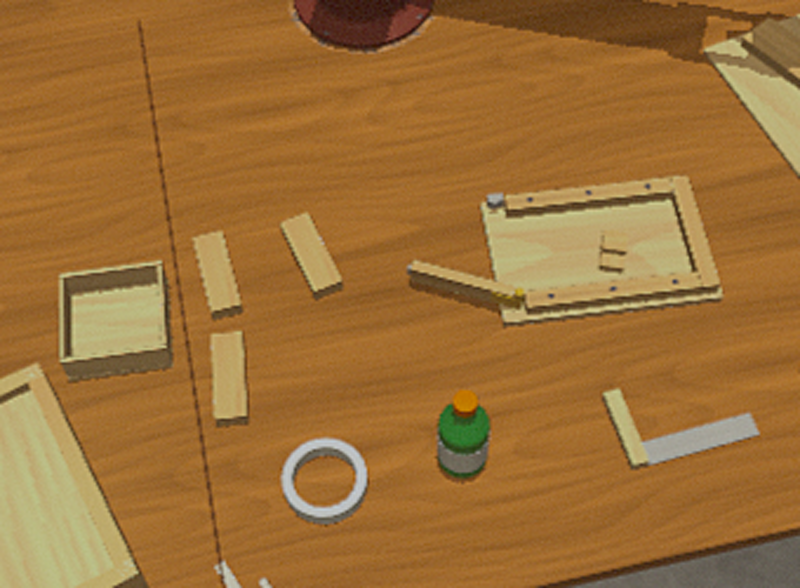

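The top view shows three slats (crop 492,332; 597,327; 597,196), the jig at left with the offcut at (172,252), the gate open with its tip at (390,281), and the box at (715,283). The scene view agrees. Next I'll look closer with the wrist camera.

Run:
```python
from h import *
arm.movep([.53,.2,.42],rot(np.pi/2))
k=cams.get_calibration("wrist"); im=cams.get_image("wrist"); print(k["intrinsics"],k["T"])
cv2.imwrite("pics/w1.png",im[:,:,::-1]); np.savez("w1.npz",im=im,K=k["intrinsics"],T=k["T"])
for n,z in (("stop",.012),("gate_hinge",.012),("gate_tip",.044),("jig",0),("offcut",.012)):
    for d in finder.spot_point(n,"wrist"): print(n,d["score"],np.round(d["at"]),ray(d["at"],"wrist",z,k)[0])
for d in finder.outline_of("offcut","wrist"): print("off",d["score"],d["at"],rect(d["pixels"],"wrist",.034,k))
```

```text
[[315.3223   0.     311.8087]
 [  0.     315.3223 205.3338]
 [  0.       0.       1.    ]] [[-0.0008  0.9597  0.281   0.4577]
 [ 1.      0.0006  0.0009  0.2009]
 [ 0.0007  0.281  -0.9597  0.4881]
 [ 0.      0.      0.      1.    ]]
stop 0.87 [388. 172.] [0.5434 0.3169 0.012 ]
gate_hinge 0.78 [236. 198.] [0.5861 0.0826 0.012 ]
gate_tip 0.6 [141. 158.] [ 0.5191 -0.0393  0.044 ]
jig 0.87 [316. 164.] [0.5333 0.2082 0.    ]
off 0.78 [326.8, 172.4] (array([0.5433, 0.2215]), (50, 34), np.float64(-0.4202404284278876))
```

View pics/w1.png

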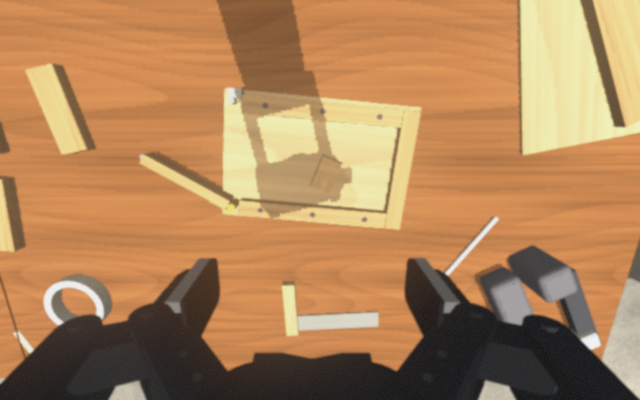

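The wrist view shows the offcut at (327,172), the stop at (388,172), the hinge at (236,198) and the gate tip at (141,158). I'll take a closer look, which also gives the jig corners, and then pick the offcut.

Run:
```python
from h import *
arm.movep([.46,.215,.27],rot(np.pi/2))
k=cams.get_calibration("wrist"); im=cams.get_image("wrist"); print(k["T"][:3,3])
cv2.imwrite("pics/w2.png",im[:,:,::-1]); np.savez("w2.npz",im=im,K=k["intrinsics"],T=k["T"])
for n,z in (("stop",.012),("gate_hinge",.012),("gate_tip",.044),("jig",0),("offcut",.012)):
    for d in finder.spot_point(n,"wrist"): print(n,d["score"],np.round(d["at"]),ray(d["at"],"wrist",z,k)[0])
for d in finder.outline_of("offcut","wrist"): print("off",d["score"],d["at"],rect(d["pixels"],"wrist",.034,k),rect(d["pixels"],"wrist",.025,k))
```

```text
[0.3887 0.2154 0.3399]
stop 0.85 [405. 247.] [0.5347 0.3207 0.012 ]
gate_tip 0.96 [ 63. 246.] [ 0.5194 -0.0373  0.044 ]
jig 0.64 [304. 241.] [0.5322 0.2064 0.    ]
offcut 0.61 [316. 254.] [0.5435 0.2204 0.012 ]
off 0.62 [317.3, 256.8] (array([0.5391, 0.2224]), (55, 36), np.float64(-0.40881560050950216)) (array([0.5435, 0.2226]), (56, 37), np.float64(-0.40881480156117517))
```

View pics/w2.png

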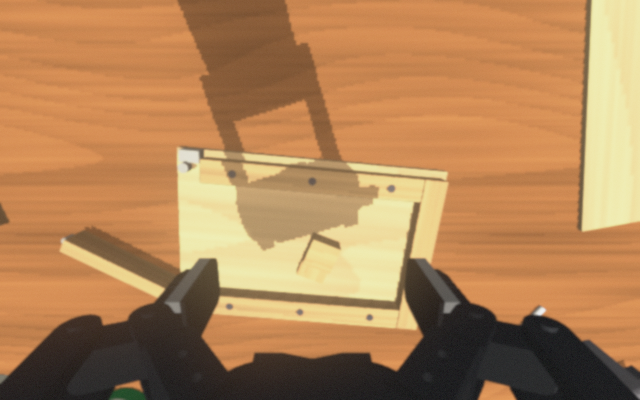

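Run:
```python
from h import *
f=np.load("w2.npz"); k=dict(intrinsics=f["K"],T=f["T"])
im=f["im"][:,:,::-1]
cv2.imwrite("pics/w2z.png",cv2.resize(im[140:340,165:465],(800,533),interpolation=cv2.INTER_CUBIC))
arm.movep([.541,.2215,.17],rot(-.41+np.pi/2))
print(arm.read_state()["qpos"])
arm.servo_line([.541,.2215,.012+.004+.073],rate=.1,until_force=8)
claw.clamp(40); s=arm.read_state(); print(s["opening"],s["grasp_force"],s["eef_pos"],s["contact_force"])
arm.servo_line([.541,.2215,.25]); s=arm.read_state(); print(s["opening"],s["grasp_force"])
```

```text
[ 0.2612  0.0774  1.8197  0.0001  1.2455 -0.9009]
0.031176859774019457 41.130239367485046 [0.5414 0.2216 0.0895] [ 0.2376 -1.1091  2.7314]
0.031013479249922486 40.84989622235298
```

View pics/w2z.png

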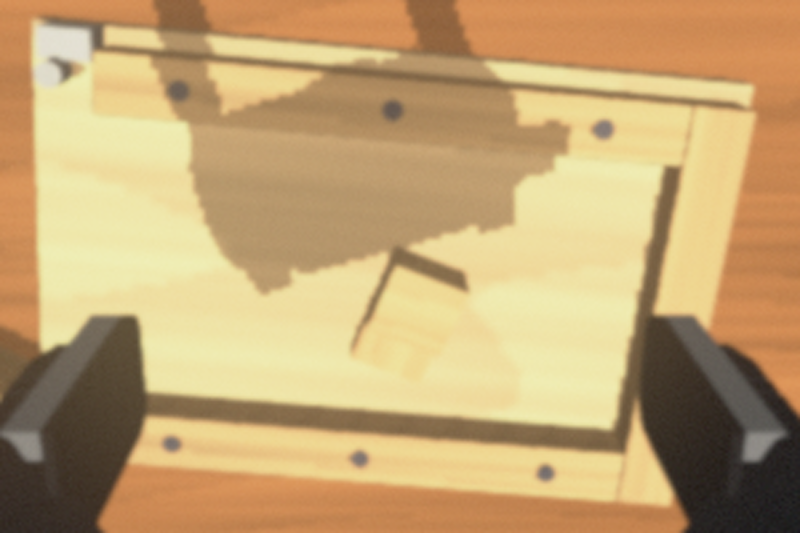

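The zoom shows the fence/rail seam at (692,105), (686,166), (624,452), (618,500) and the near rail's inner edge at (92,115)–(686,166). I'll fit the jig frame to these, and bin the offcut.

```bash
cat >> h.py <<'E'
def fit(loc,w):  # 2D rigid local->world
    loc,w=np.array(loc),np.array(w); lc,wc=loc.mean(0),w.mean(0)
    A,B=loc-lc,w-wc; a=np.arctan2((A[:,0]*B[:,1]-A[:,1]*B[:,0]).sum(),(A*B).sum())
    M=np.array([[np.cos(a),-np.sin(a)],[np.sin(a),np.cos(a)]]); t=wc-M@lc
    return a,t,(A@M.T+wc-w)
E
python3 - <<'E'
from h import *
f=np.load("w2.npz"); k=dict(intrinsics=f["K"],T=f["T"])
px=np.array([(692,105),(686,166),(624,452),(618,500)])*.375+[165,140]
w=ray(px,"wrist",.032,k)[:,:2]; print(w)
a,t,e=fit(np.array([(-88,112.5),(-64,112.5),(64,112.5),(88,112.5)])/1e3,w); print("seam",a,t,e)
e1=ray(np.array([(92,115),(686,166),(100,50),(750,107),(200,468),(670,503),(200,402),(624,440)])*.375+[165,140],"wrist",.032,k)[:,:2]
for i in range(0,8,2): d=e1[i+1]-e1[i]; print("edge",e1[i],e1[i+1],np.arctan2(-d[0],d[1]))
arm.movep([.503,-.421,.25],rot(np.pi/2))
s=arm.read_state(); print(s["opening"],s["grasp_force"])
arm.servo_line([.503,-.421,.073+.056]); claw.ungrasp(); arm.servo_line([.503,-.421,.25])
arm.movep([.43,-.24,.32],rot(np.pi/2))
k=cams.get_calibration("wrist"); im=cams.get_image("wrist")
cv2.imwrite("pics/w3.png",im[:,:,::-1])
for d in finder.outline_of("slat1","wrist"): print("slat",round(d["score"],2),d["at"],rect(d["pixels"],"wrist",.022,k),rect(d["pixels"],"wrist",.011,k))
for d in finder.spot_point("slat1","wrist"): print(d["score"],ray(d["at"],"wrist",0,k)[0])
print(arm.read_state()["time_s"])
E
```

```text
[[0.453  0.3279]
 [0.4767 0.328 ]
 [0.6027 0.3143]
 [0.6266 0.3135]]
seam -0.09147724910455717 [0.5295 0.2089] [[-0.0009  0.0011]
 [-0.0007 -0.0012]
 [ 0.0008  0.0008]
 [ 0.0008 -0.0007]]
edge [0.4568 0.1038] [0.4767 0.328 ] -0.08866492981123648
edge [0.4325 0.1092] [0.4538 0.3496] -0.08845660878010189
edge [0.6104 0.1342] [0.6282 0.3361] -0.08786892604252312
edge [0.5785 0.1363] [0.5968 0.3138] -0.10279402456249273
0.030797117825771367 40.82412376999855
slat 0.79 [272.5, 301.3] (array([ 0.6052, -0.2922]), (132, 41), np.float64(-0.09863123623552061)) (array([ 0.6126, -0.2938]), (136, 43), np.float64(-0.09863136939357513))
slat 0.78 [375.4, 189.4] (array([ 0.4534, -0.1641]), (123, 43), np.float64(0.21308835718310754)) (array([ 0.4562, -0.1618]), (127, 45), np.float64(0.2130884237621348))
slat 0.72 [274.8, 197.0] (array([ 0.4552, -0.2855]), (120, 42), np.float64(0.06716955825657081)) (array([ 0.4581, -0.2868]), (123, 43), np.float64(0.06716950832230037))
0.79 [ 0.4523 -0.1612  0.    ]
0.73 [ 0.4585 -0.2874  0.    ]
0.61 [ 0.605  -0.2909  0.    ]
13.8917
```

View pics/w3.png

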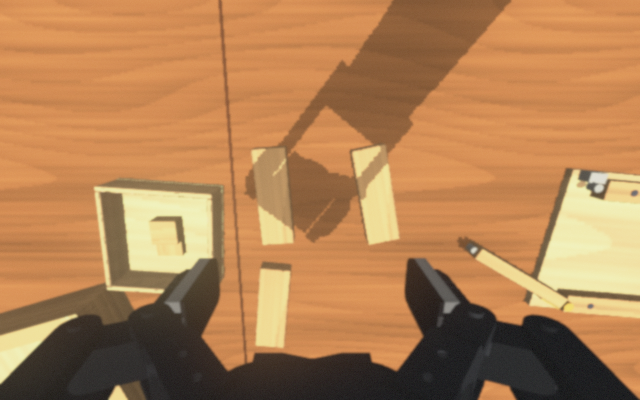

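The offcut is in the box at (167,235), and the three slats are at (375,195), (272,197) and (274,305). Slat routine: pick, lower with force check, release, push home with closed fingers.

```bash
cat >> h.py <<'E'
JA=-.0895; JO=np.array([.5295,.209])
def J(x,y): c,s=np.cos(JA),np.sin(JA); return JO+np.array([c*x-s*y,s*x+c*y])
def P(xy,z): return [xy[0],xy[1],z]
def st(m=""):
    s=arm.read_state(); print(m,"t%.1f op%.4f g%.1f"%(s["time_s"],s["opening"],s["grasp_force"]),s["eef_pos"],s["contact_force"]); return s
def slats():
    arm.movep([.43,-.24,.32],rot(np.pi/2)); k=cams.get_calibration("wrist"); cams.get_image("wrist"); o=[]
    for d in finder.outline_of("slat1","wrist"):
        c,sz,a=rect(d["pixels"],"wrist",.022,k)
        if d["score"]>.3 and c[1]<-.03: o.append((c,sz,a)); print("slat",round(d["score"],2),c,sz,a)
    return o
def pick(c,a):
    arm.movep(P(c,.16),rot(a+np.pi/2)); arm.servo_line(P(c,.077),until_force=10); claw.clamp(60); st("grip")
    arm.servo_line(P(c,.16)); return st("lift")["opening"]
def place(yc,xo=0.):
    q=J(xo,yc); arm.movep(P(q,.17),rot(JA+np.pi/2)); 
    if st("over")["opening"]<.035: return False
    arm.servo_line(P(q,.105)); hit=arm.servo_line(P(q,.086),rate=.04,until_force=6); s=st("down %s"%hit)
    return s["eef_pos"][2]
def release(yc,xo=0.):
    q=J(xo,yc); claw.ungrasp(); arm.servo_line(P(q,.17))
def push(y0,y1,f=15,xo=0.):
    claw.clamp(30); q=J(xo,y0); arm.movep(P(q,.17),rot(JA)); arm.servo_line(P(q,.090))
    h=arm.servo_line(P(J(xo,y1),.090),rate=.05,until_force=f); s=st("push %s"%h)
    d=s["eef_pos"][:2]-JO; yj=-np.sin(JA)*d[0]+np.cos(JA)*d[1]; print("finger jig y",yj)
    arm.servo_line(P(J(xo,yj-.02),.090)); arm.servo_line(P(J(xo,yj-.02),.17)); claw.ungrasp()
E
python3 - <<'E'
from h import *
o=slats(); c,_,a=max(o,key=lambda s:s[0][1])
if pick(c,a)>.035:
    print(place(.1125-.064))
    cv2.imwrite("pics/p1.png",cams.get_image("wrist")[:,:,::-1])
E
```

```text
slat 0.84 [ 0.4546 -0.286 ] (122, 43) 0.06636047327264792
slat 0.74 [ 0.4534 -0.1637] (123, 43) 0.21768109499624688
slat 0.57 [ 0.6052 -0.2934] (129, 42) -0.08914585538098539
grip t16.2 op0.0387 g62.8 [ 0.4542 -0.1641  0.0781] [-0.6778 -0.3659  4.381 ]
lift t16.9 op0.0389 g62.2 [ 0.4527 -0.1633  0.1588] [ 0.1587 -0.6992 -0.8176]
over t18.5 op0.0386 g62.2 [0.5339 0.2565 0.1696] [-0.5047 -0.3966  0.1937]
down True t19.5 op0.0383 g63.3 [0.5345 0.2577 0.09  ] [0.0351 0.6034 3.4825]
0.09001938509756818
```

View pics/p1.png

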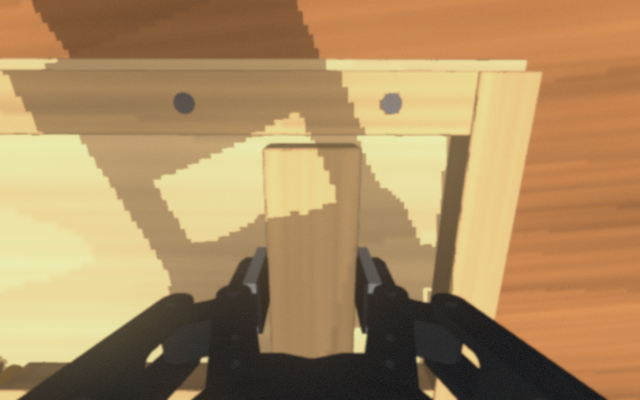

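The slat sits in the channel square to the jig. The gap to the near rail (rows 135→145) is about 4 mm, so it is centred. Releasing and pushing home.

Run:
```python
from h import *
release(.1125-.064)
push(-.01,.085)
o=slats(); c,_,a=max(o,key=lambda s:s[0][1])
if pick(c,a)>.035: print(place(.1125-.104))
cv2.imwrite("pics/p2.png",cams.get_image("wrist")[:,:,::-1])
```

```text
push True t24.8 op-0.0003 g0.5 [0.5348 0.2701 0.0896] [ 0.734  -1.5051  1.0064]
finger jig y 0.06132918075057654
slat 0.73 [ 0.6043 -0.2927] (131, 41) -0.11598399442431342
slat 0.6 [ 0.4549 -0.2857] (121, 42) 0.07302379386618865
grip t30.8 op0.0387 g62.8 [ 0.4555 -0.2863  0.0781] [0.6567 0.687  4.582 ]
lift t31.5 op0.0387 g62.3 [ 0.4542 -0.2852  0.1588] [ 0.083  -0.4046 -0.8619]
over t33.4 op0.0387 g62.3 [0.5305 0.2167 0.1698] [-0.4077  0.3431 -0.2779]
down True t34.4 op0.0386 g63.4 [0.5309 0.2178 0.09  ] [ 0.0232 -0.1802  3.8457]
0.09003874564622627
```

View pics/p2.png

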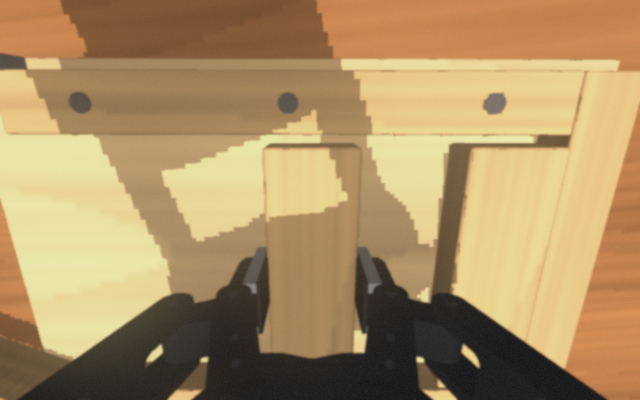

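Slat 1 sits against the fence at (575,250) and slat 2 is centred in the channel. Now I'll push it home and re-measure the third from a better viewpoint.

Run:
```python
from h import *
release(.1125-.104)
push(-.05,.045)
arm.movep([.58,-.28,.30],rot(np.pi/2)); k=cams.get_calibration("wrist"); im=cams.get_image("wrist"); 
o=[rect(d["pixels"],"wrist",.022,k) for d in finder.outline_of("slat1","wrist") if d["score"]>.3]; print(o)
o=[s for s in o if -.4<s[0][1]<-.05 and 108<s[1][0]<135 and 34<s[1][1]<52]
if len(o)==1:
    c,_,a=o[0]
    if pick(c,a)>.035: print(place(.1125-.144))
    im=cams.get_image("wrist")
cv2.imwrite("pics/p3.png",im[:,:,::-1])
```

```text
push True t39.8 op-0.0001 g0.6 [0.5312 0.2302 0.0896] [ 0.344  -1.0962  1.3797]
finger jig y 0.021309918357840914
[(array([ 0.6155, -0.3226]), (124, 41), np.float64(-0.10089532263625148))]
grip t45.6 op0.0382 g62.8 [ 0.6161 -0.3231  0.0783] [0.5964 0.8432 4.5006]
lift t46.3 op0.0388 g62.3 [ 0.6149 -0.3223  0.1588] [-0.5076  0.3037 -1.8756]
over t48.1 op0.0388 g62.3 [0.5272 0.1769 0.1701] [ 0.2577  0.2405 -0.067 ]
down True t49.1 op0.0386 g63.6 [0.5274 0.1779 0.0901] [-1.0072 -1.3388  3.7601]
0.09012598293358186
```

View pics/p3.png

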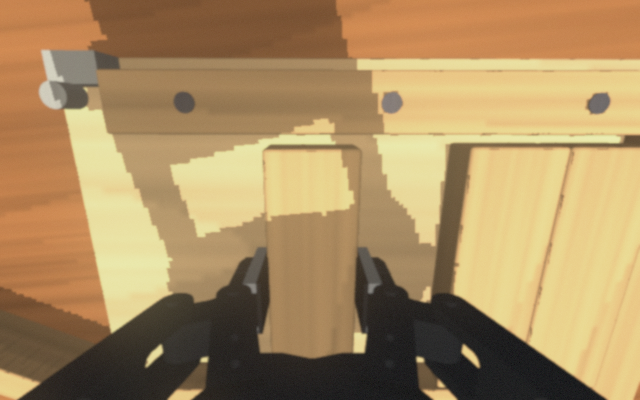

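The third slat had been knocked to (0.616,-0.323) and was picked from there. Slats 1 and 2 are butted together at column 570. Next I'll push it home, check, and measure the gate.

Run:
```python
from h import *
release(.1125-.144)
push(-.09,.005,f=20)
arm.movep(P(J(-.06,.02),.24),rot(JA+np.pi/2))
k=cams.get_calibration("wrist"); cv2.imwrite("pics/p4.png",cams.get_image("wrist")[:,:,::-1])
H=J(.072,-.121); print("H",H)
def th(t):
    d=np.array(t)[:2]-H; c,s=np.cos(JA),np.sin(JA); u=np.array([c*d[0]+s*d[1],-s*d[0]+c*d[1]]); return np.arctan2(-u[1],-u[0]),np.hypot(*u)
for c,kk in (("wrist",k),("top",None),("scene",None)):
    if c!="wrist": cams.get_image(c)
    for n,z in (("gate_tip",.044),("gate_hinge",.012)):
        for d in finder.spot_point(n,c):
            if d["score"]>.4: w=ray(d["at"],c,z,kk)[0]; print(c,n,w[:2],th(w) if n=="gate_tip" else "")
```

```text
push True t54.5 op-0.0001 g0.8 [0.5277 0.1906 0.0897] [-0.116  -0.9372  0.6854]
finger jig y -0.018454374453425588
H [0.5904 0.082 ]
wrist gate_tip [ 0.5179 -0.0393] (np.float64(1.1220339358530693), np.float64(0.14137963291107897))
top gate_tip [ 0.5252 -0.0421] (np.float64(1.1766847676663827), np.float64(0.1401781995826464))
top gate_tip [0.548  0.2856] (np.float64(-1.2757302764526481), np.float64(0.20792732506551365))
top gate_hinge [0.5944 0.0807] 
scene gate_tip [ 0.5152 -0.0395] (np.float64(1.1065169221674793), np.float64(0.14289894747741622))
scene gate_hinge [0.5832 0.0765]
```

View pics/p4.png

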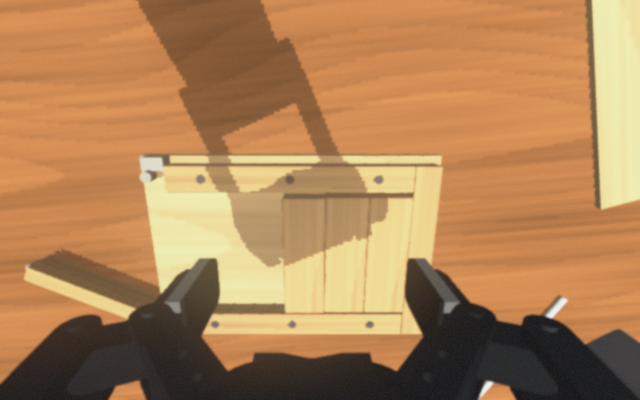

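The three slats are butted flush (columns 283–412) against the fence. The finger stopped at y −18.5 mm against −18.7 expected. The gate angle is about 1.12, so I'll close it along its arc.

Run:
```python
from h import *
H=J(.072,-.121)
def F(t,d,r=.1):
    A=JA+t; return H+r*np.array([-np.cos(A),-np.sin(A)])+d*np.array([np.sin(A),-np.cos(A)])
claw.clamp(30)
Z=.097
arm.movep(P(F(1.12,.06),.2),rot(JA+1.12)); arm.servo_line(P(F(1.12,.06),Z))
for t in np.r_[np.arange(1.1,.05,-.12),.08]:
    h=arm.servo_line(P(F(t,.0187),Z),rot(JA+t),rate=.08,until_force=25)
    if h: st("stop at %.2f"%t); break
else:
    h=arm.servo_line(P(F(-.03,.0187),Z),rot(JA),rate=.05,until_force=30); s=st("final %s"%h); d=s["eef_pos"][:2]-JO; print("finger jig y",-np.sin(JA)*d[0]+np.cos(JA)*d[1],"expect shut",-.121-.0187)
    arm.servo_line(P(F(0,.06),Z)); arm.servo_line(P(F(0,.06),.2)); claw.ungrasp()
    arm.movep(P(J(-.08,-.03),.26),rot(JA+np.pi/2))
    cv2.imwrite("pics/g1.png",cams.get_image("wrist")[:,:,::-1])
```

```text
final False t64.4 op0.0001 g5.7 [0.4893 0.0728 0.0972] [  0.251  -11.8566  -0.2585]
finger jig y -0.13926408530091877 expect shut -0.1397
```

View pics/g1.png

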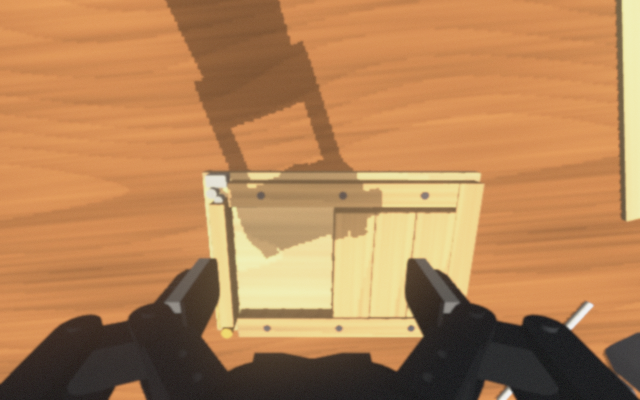

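The gate looks shut, with the panel parallel to the fence and its tip at the catch (216,190). I'll press once more, harder, to be sure it is seated, then check everything from above.

Run:
```python
from h import *
claw.clamp(30); Z=.097; q=lambda d:J(-.038,-.121-d)
arm.movep(P(q(.06),.2),rot(JA)); arm.servo_line(P(q(.06),Z))
h=arm.servo_line(P(q(.009),Z),rate=.04,until_force=25); s=st("press %s"%h); d=s["eef_pos"][:2]-JO; print(-np.sin(JA)*d[0]+np.cos(JA)*d[1])
arm.servo_line(P(q(.06),Z)); arm.servo_line(P(q(.06),.25))
arm.movep([.45,-.1,.35],rot(np.pi/2)); claw.ungrasp()
im=cams.get_image("top"); cv2.imwrite("pics/end.png",cv2.resize(im[100:320,120:520,::-1],(800,440),interpolation=cv2.INTER_CUBIC))
```

```text
press True t71.5 op-0.0001 g2.0 [0.4792 0.074  0.0969] [-0.3092 -3.3809  3.4846]
-0.1389714336105532
```

View pics/end.png

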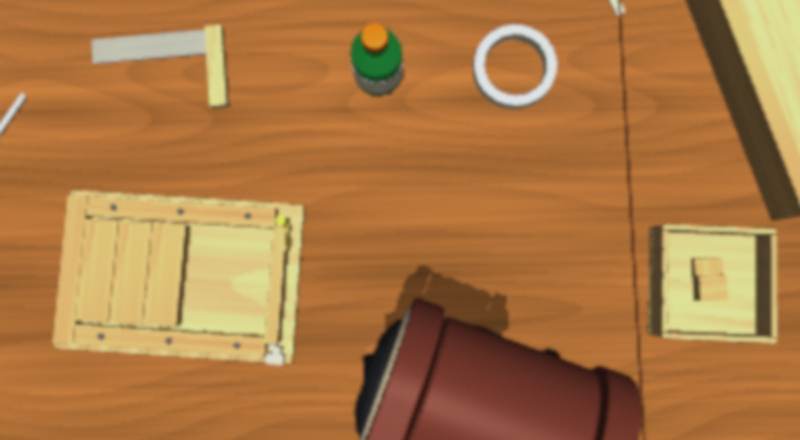

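The top view shows the slats flush against the fence (80–187), the gate shut (282,290), the offcut in the box (709,280), and the glue, tape and square unmoved.

```bash
python3 -c "
from rig import arm
print(arm.finish_job())"
```

```text
the job is handed in; nothing more can be done
None
```

The job is handed in: the offcut is in the scrap box, all three slats lie butted flush against the stop fence, the gate is shut onto its catch, and the glue, tape and square look unmoved in the final top view.

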